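# Find and mark the softest vibration mount

### The job

Three vibration mounts for a bench grinder stand in a row: with the fingertips press the black rubber pad of each one, going from left to right as the robot sees them, to find the one whose spring is softest. Then push the red tag in front of that mount all the way down so that it stays down, and leave the other two tags up. Only press: do not lift or displace the mounts, leave the other things on the table alone, and finish clear of everything.

Things in the scene. Friction and masses are not known exactly. Their poses are not given: they have to be found in the camera images.
- stand_1: the left one (as the robot sees it) of three alike stands in a row, screwed down: aluminium plate 160 x 80 x 10 mm with a loose grey vibration mount of 0.35 kg standing between four low lugs (centre 35 mm along the stand's own +x) and a red push-down tag in a black holder (centre 45 mm along its own -x, on the robot's side). Origin: centre of the underside; x along the plate
- pad_spot_1 (a point): centre of the top of the unpressed rubber pad (diameter 48 mm) in stand_1, within 2 mm, 62 mm above the table; fixed, does not follow the pad. The pad goes down up to 12 mm on a preloaded spring and springs back. Which stand has the softest varies: it starts to move at 0.6 N and reaches its stop at 3.6 N; the others take at least 2.5 times as much at any depth (stop at 10 and 17 N)
- tag_1_top (a point): centre of the flat top of the red tag of stand_1, 34 mm across the stand by 22 mm along it, about 60 mm above the table at the start, 45 mm when fully down; moves with the tag
- tag_1 (a joint): how far the tag of stand_1 is pushed down, m: 0 = fully up (starts at 0 to 0.003), 0.015 = fully down against its stop. It moves against a steady friction of 3 N and stays where it is left
- stand_2: the middle one (as the robot sees it) of three alike stands in a row, screwed down: aluminium plate 160 x 80 x 10 mm with a loose grey vibration mount of 0.35 kg standing between four low lugs (centre 35 mm along the stand's own +x) and a red push-down tag in a black holder (centre 45 mm along its own -x, on the robot's side). Origin: centre of the underside; x along the plate
- pad_spot_2 (a point): centre of the top of the unpressed rubber pad (diameter 48 mm) in stand_2, within 2 mm, 62 mm above the table; fixed, does not follow the pad. The pad goes down up to 12 mm on a preloaded spring and springs back. Which stand has the softest varies: it starts to move at 0.6 N and reaches its stop at 3.6 N; the others take at least 2.5 times as much at any depth (stop at 10 and 17 N)
- tag_2_top (a point): centre of the flat top of the red tag of stand_2, 34 mm across the stand by 22 mm along it, about 60 mm above the table at the start, 45 mm when fully down; moves with the tag
- tag_2 (a joint): how far the tag of stand_2 is pushed down, m: 0 = fully up (starts at 0 to 0.003), 0.015 = fully down against its stop. It moves against a steady friction of 3 N and stays where it is left
- stand_3: the right one (as the robot sees it) of three alike stands in a row, screwed down: aluminium plate 160 x 80 x 10 mm with a loose grey vibration mount of 0.35 kg standing between four low lugs (centre 35 mm along the stand's own +x) and a red push-down tag in a black holder (centre 45 mm along its own -x, on the robot's side). Origin: centre of the underside; x along the plate
- pad_spot_3 (a point): centre of the top of the unpressed rubber pad (diameter 48 mm) in stand_3, within 2 mm, 62 mm above the table; fixed, does not follow the pad. The pad goes down up to 12 mm on a preloaded spring and springs back. Which stand has the softest varies: it starts to move at 0.6 N and reaches its stop at 3.6 N; the others take at least 2.5 times as much at any depth (stop at 10 and 17 N)
- tag_3_top (a point): centre of the flat top of the red tag of stand_3, 34 mm across the stand by 22 mm along it, about 60 mm above the table at the start, 45 mm when fully down; moves with the tag
- tag_3 (a joint): how far the tag of stand_3 is pushed down, m: 0 = fully up (starts at 0 to 0.003), 0.015 = fully down against its stop. It moves against a steady friction of 3 N and stays where it is left
- tape_measure: yellow tape measure lying flat behind the stands, 74 x 93 x 34 mm, a bystander; origin at the centre of its underside
- tape_roll: roll of masking tape lying flat behind the stands, 100 x 98 x 25 mm, a bystander; origin at the centre of its underside
- offcut: light wood block lying behind the stands, 45 x 90 x 35 mm, a bystander; origin at the centre of its underside
- screwdriver: red-handled screwdriver, 198 mm long along its own y, 29 mm thick, lying between the robot and the stands, a bystander; origin at the centre of its underside
Things that resemble listed ones, but are neither listed nor needed, are in the scene too. Leave any blue or green look-alike of the stand_2 alone. What is shaped like the stand_3 but blue is not meant.

How it is judged:
By the outcome, as a careful person would: the job done as asked, in the order asked, and still so for the second after the job is handed in, with the robot touching nothing.
It also fails if it takes over 51 s, if anything falls off the work surface, if the arm or the gripper's body presses on something with over 40 N, if the wrist force passes 120 N, or if a joint passes its speed limit or range.

### The arm

A 6-joint arm with a two-finger parallel gripper is mounted at the origin on the work surface; the furniture and walls round the work are solid. World frame = base frame: x ahead of the robot, y to its left, z up, the work surface at z = 0. Lengths are in m, angles in rad, forces in N, time in s.
With the tool pointing down it reaches from about 0.35 to 0.775 m from the base axis. Payload 7.3 kg.
Tool frame: the origin (TCP) lies at the very end of the fingers, on their centre line; the grasp point (between the pads) lies 19 mm behind it; z points along the fingers, y is the line along which they close (so a half turn about z gives the same grasp; the last joint's range is limited). The gripper opens to 92 mm and grips with 3 to 60 N. Pads are 19 mm wide; open, the fingers measure 130 mm over their backs; the gripper's body (75 mm by 190 mm) begins 47 mm behind the grasp point.
Start: joints at [-1.26, 0.342, 1.524, -0, 1.275, -0.146], TCP at [0.232, -0.471, 0.2] pointing down, gripper open.
Joint ranges: [-2.53, 2.53], [-0.77, 2.02], [0.04, 2.7], [-1, 4.14], [0.28, 2.66], [-3.11, 3.11]. Speed limits (rad/s): [2.57, 2.57, 3.14, 3.14, 3.14, 3.14].

### API

Orientations are given as [roll, pitch, yaw] about the fixed x, y, z axes, in that order (R = Rz(yaw) Ry(pitch) Rx(roll)).
In Python, from cell import robot, read_camera, get_calibration gives the robot as it stands. The module is installed in compiled form; this text tells all that it offers.
- The arm moves only by the tool send_rows, never from a script. Its argument "plan" is a list of rows, each a list of 2 entries, a list of its own where there are three numbers: the shift along the tool's x, y, z as a fraction of full scale, then the turn, a rotation vector about the tool's x, y, z as a fraction of full scale. A call has exactly 10 rows; each row shifts and turns the commanded pose from where the row before left it, along the tool's axes as they then stand; what a row does not reach is not made up. Full scale, the value 1, is 0.025 m for a shift and 90 degrees for a turn. A row lasts 1/8 s, in which the tool goes at most 62.5 mm and 10.7 degrees, less where a joint would pass 70% of its speed; a pose out of reach is approached as far as the arm can. A call with a number of a shift or a turn outside -1 to 1 is refused whole. A call with a gripper value outside its range is refused whole. "gripper" is the opening, from -1 (shut) to 1 (fully open), so that 0 is half open, set as the call begins (left out, the last holds). The fingers move at their own pace and stop on an object; "force" is the grip in N (left out, the last holds). Time passes only in rows, so rows that do not move let the fingers close, or fill a call up. It gives the time, the measured TCP pose, the force, the opening and the grip force at its end, in the units of the state.
- robot.observe(): the state, without advancing time (a new reading comes with each control period).
- read_camera(name): name is "scene" or "side" or "wrist"; returns (picture, depth): 480x640x3 uint8, blue, green, red; 480x640 float32, m along the optical axis (not along the pixel's ray), 0 where there is no reading.
- get_calibration(name): a dict with "intrinsics" (3x3 intrinsics, pixels), "dist_coeffs" ([k1, k2, p1, p2, k3] as OpenCV has them; the pictures are not rectified), "rvec" (rotation vector, rad) and "tvec" (3), from world to camera coordinates, as OpenCV has them. Camera axes: x right, y down, z forward; pixel columns grow to the right and rows downward; lengths in m; the calibration is good to about 2 mm. A picture is of the moment at which its call begins: read the wrist's pose just before it. get_calibration takes no time and is no camera call; for the wrist camera it gives the pose at the moment of the call.
- robot.hand_in(): hands the job in; it is judged then, once.
The state is a dict: "time": time; "qpos": joint angles; "qvel": joint speeds; "joint_efforts": joint torques, N m; "tool_pos": TCP position; "tool_rot": TCP orientation; "contact_force": force on the tool from outside, world axes, zero at the start; "torque": the same for the moment, N m; "opening": finger opening in m; "grip_force": force on a finger pad.
Only numpy, scipy, OpenCV 4.12 (cv2) and the standard library are available. Lean on these libraries where they do the work, as an engineer would, in place of code of your own. Each camera call takes 0.05 s, during which the arm holds its last target. There are 200 camera calls.

## Working session

There is one attempt and no reset: what is moved stays moved. The work goes in short steps, Python scripts to look and compute and a tool call to move; the robot and the scene stay as the last step left them, time stands still between calls to the robot, and variables do not carry over. Pictures are saved under pics/ and viewed, at most 10 in all, crops included, and the job is handed in when it is done.

Besides the shell and the picture viewer there is one more tool, called after ">>>" by a JSON object that holds its "fn" and its "kwargs". send_rows: Moves the arm, as the interface text tells. Shift numbers are shares of 0.025 m and turn numbers shares of 90 degrees, none past 1 either way. Its arguments: {"type":"object","properties":{"plan":{"type":"array"},"gripper":{"type":"number"},"force":{"type":"number"}},"required":["plan"]}

```bash
mkdir -p pics; cat > h.py <<'E'
import numpy as np, cv2
from cell import robot, read_camera, get_calibration
def world(c,uv,d):
    K=np.array(c["intrinsics"]);R=cv2.Rodrigues(np.array(c["rvec"],float))[0];t=np.array(c["tvec"],float).ravel()
    n=cv2.undistortPoints(np.array(uv,float).reshape(-1,1,2),K,np.array(c["dist_coeffs"],float)).reshape(-1,2)
    P=np.c_[n,np.ones(len(n))]*np.array(d,float).reshape(-1,1)
    return (P-t)@R
def plane(c,uv,z):
    a=world(c,uv,np.zeros(len(uv)));b=world(c,uv,np.ones(len(uv)))
    s=(z-a[:,2])/(b[:,2]-a[:,2]);return a+(b-a)*s[:,None]
E
python3 - <<'E'
from h import *
o=robot.observe();print({k:np.round(v,3) for k,v in o.items()})
for n in("scene","side"):
    p,d=read_camera(n);cv2.imwrite(f"pics/{n}.png",p);np.savez(f"{n}.npz",p=p,d=d)
E
```

```text
{'time': np.float64(0.0), 'qpos': array([-1.26 ,  0.343,  1.525, -0.   ,  1.275, -0.146]), 'qvel': array([ 0.001, -0.   , -0.   , -0.   ,  0.002, -0.   ]), 'joint_efforts': array([ 2.0000e-03, -4.3123e+01, -2.4423e+01,  7.2000e-02,  5.6000e-02,
       -0.0000e+00]), 'tool_pos': array([ 0.231, -0.471,  0.199]), 'tool_rot': array([-3.14 , -0.   ,  0.457]), 'contact_force': array([ 0.272,  0.505, -0.395]), 'torque': array([-0.01 , -0.038, -0.041]), 'grip_force': np.float64(0.0), 'opening': np.float64(0.092)}
```

View pics/scene.png

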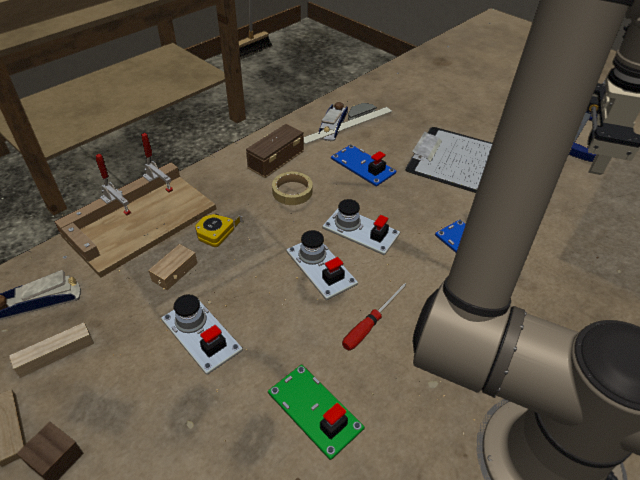

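View pics/side.png

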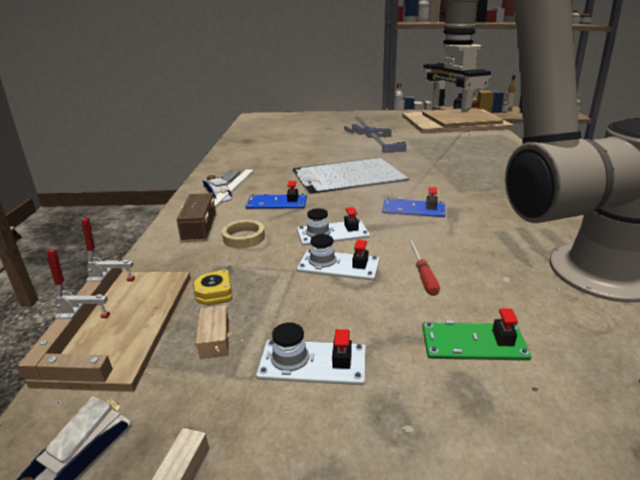

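The scene picture shows three aluminium stands. Their pads are at (187,300), (312,238) and (348,206), and their tags at (210,333), (333,265) and (381,222). Look-alikes to avoid are the green stand with its tag at (333,412), the blue ones with tags at (378,160) and about (455,235), and the red clamps and screwdriver. The side view shows the same three at (290,333), (321,242) and (317,216).

```bash
python3 - <<'E'
from h import *
B={"scene":dict(pad=[(187,303),(312,240),(348,208)],tag=[(210,333),(333,265),(381,222)]),
   "side":dict(pad=[(288,333),(321,242),(317,215)],tag=[(342,338),(361,246),(351,212)])}
for n in B:
    f=np.load(n+".npz");p,d=f["p"],f["d"];c=get_calibration(n)
    hsv=cv2.cvtColor(p,cv2.COLOR_BGR2HSV)
    red=((hsv[...,0]<8)|(hsv[...,0]>172))&(hsv[...,1]>150)&(hsv[...,2]>90)
    dark=(p.max(2)<75)
    v,u=np.mgrid[:480,:640];W=world(c,np.c_[u.ravel(),v.ravel()],d.ravel()).reshape(480,640,3)
    for k,m,zr in(("pad",dark,(.054,.072)),("tag",red,(.05,.07))):
        for s in B[n][k]:
            r=np.hypot(u-s[0],v-s[1])<25
            q=m&r&(d>0)&(W[...,2]>zr[0])&(W[...,2]<zr[1])
            if q.sum()<5: print(n,k,s,"few",q.sum());continue
            P=W[q];hi=np.percentile(P[:,2],[10,50,90])
            (cx,cy),wh,a=cv2.minAreaRect((P[:,:2]*1000).astype(np.float32))
            print(n,k,s,q.sum(),"mean",P.mean(0).round(3),"rect",round(cx),round(cy),np.round(wh),round(a),"z",hi.round(3))
    alu=(hsv[...,1]<45)&(hsv[...,2]>140)&(np.abs(W[...,2]-.010)<.006)
    ns,l,st,ce=cv2.connectedComponentsWithStats(cv2.morphologyEx(alu.astype(np.uint8),cv2.MORPH_CLOSE,np.ones((5,5))))
    for i in range(1,ns):
        if st[i,4]>300:
            P=W[(l==i)&(np.abs(W[...,2]-.010)<.006)];print(n,"plate",ce[i].round(),[np.round(x) for x in cv2.minAreaRect((P[:,:2]*1000).astype(np.float32))])
p=np.load("scene.npz")["p"][180:380,150:420];cv2.imwrite("pics/crop.png",cv2.resize(p,None,fx=2.9,fy=2.9,interpolation=2))
E
```

```text
scene pad (187, 303) 456 mean [0.617 0.247 0.061] rect 619 246 [46. 46.] 89 z [0.058 0.061 0.063]
scene pad (312, 240) 326 mean [ 0.575 -0.039  0.061] rect 578 -40 [46. 46.] 80 z [0.058 0.062 0.064]
scene pad (348, 208) 274 mean [ 0.588 -0.166  0.062] rect 589 -168 [46. 47.] 12 z [0.059 0.062 0.064]
scene tag (210, 333) 192 mean [0.538 0.252 0.058] rect 539 252 [33. 22.] 85 z [0.056 0.058 0.06 ]
scene tag (333, 265) 137 mean [ 0.498 -0.022  0.059] rect 498 -23 [33. 22.] 74 z [0.058 0.06  0.061]
scene tag (381, 222) 111 mean [ 0.511 -0.186  0.058] rect 512 -186 [22. 38.] 14 z [0.056 0.058 0.06 ]
scene plate [345. 126.] [array([ 851., -465.]), array([303.,  46.]), np.float64(78.0)]
scene plate [454. 158.] [array([ 570., -558.]), array([180., 210.]), np.float64(19.0)]
scene plate [364. 233.] [array([ 556., -176.]), array([159.,  82.]), np.float64(14.0)]
scene plate [322. 273.] [array([543., -32.]), array([ 80., 160.]), np.float64(78.0)]
scene plate [203. 341.] [array([584., 248.]), array([ 79., 159.]), np.float64(86.0)]
side pad (288, 333) 604 mean [0.621 0.25  0.062] rect 621 248 [45. 
[... 250 characters left out ...]
38) 243 mean [0.542 0.254 0.059] rect 542 252 [34. 21.] 85 z [0.058 0.059 0.06 ]
side tag (361, 246) 103 mean [ 0.501 -0.019  0.06 ] rect 501 -22 [35. 21.] 77 z [0.058 0.061 0.062]
side tag (351, 212) 67 mean [ 0.514 -0.181  0.059] rect 514 -184 [20. 29.] 14 z [0.057 0.06  0.061]
side plate [349. 174.] [array([ 511., -581.]), array([315., 216.]), np.float64(19.0)]
side plate [346. 231.] [array([ 525., -184.]), array([92., 81.]), np.float64(11.0)]
side plate [591. 279.] [array([49., 17.]), array([107., 203.]), np.float64(21.0)]
side plate [342. 266.] [array([545., -34.]), array([ 83., 160.]), np.float64(77.0)]
side plate [317. 365.] [array([587., 249.]), array([ 81., 160.]), np.float64(85.0)]
```

View pics/crop.png

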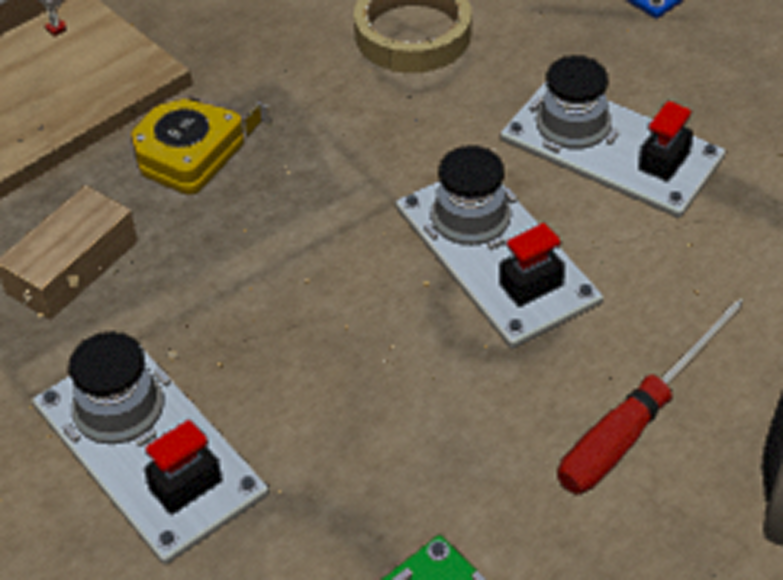

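The close crop confirms the three aluminium stands, each with a black pad and a red tag. Stand 1 is lower left, stand 2 is in the middle and stand 3 is upper right. The measured sizes and heights match the description (pads about 46 mm across at z 62 mm, plates 160x80 mm). Next I shut the gripper, turn to yaw 0 and head for pad 1 at (0.620, 0.247).

>>> {"fn": "send_rows", "kwargs": {"plan": [[[1,-0.5,0],[0,0,0.097]],[[1,-0.5,0],[0,0,0.097]],[[1,-0.5,0],[0,0,0.097]],[[0.5,-1,0],[0,0,0]],[[0.5,-1,0],[0,0,0]],[[0.5,-1,0],[0,0,0]],[[0.5,-1,0],[0,0,0]],[[0.5,-1,0],[0,0,0]],[[0.5,-1,0],[0,0,0]],[[0.5,-1,0],[0,0,0]]], "gripper": -1, "force": 20}}

```text
time: 1.35
tool_pos: [0.3791, -0.2374, 0.1993]
tool_rot: [-3.141, 0.0, -0.0]
contact_force: [-0.1, -0.0, 0.7]
opening: 0.0009
grip_force: 0.0
```

>>> {"fn": "send_rows", "kwargs": {"plan": [[[0.5,-1,0],[0,0,0]],[[0.5,-1,0],[0,0,0]],[[0.5,-1,0],[0,0,0]],[[0.5,-1,0],[0,0,0]],[[0.5,-1,0],[0,0,0]],[[0.5,-1,0],[0,0,0]],[[0.5,-1,0],[0,0,0]],[[0.5,-1,0],[0,0,0]],[[0.5,-1,0],[0,0,0]],[[0.5,-1,0],[0,0,0]]]}}

```text
time: 2.6
tool_pos: [0.5042, 0.0125, 0.1993]
tool_rot: [3.142, 0.001, -0.0]
contact_force: [-0.0, -0.8, 0.7]
opening: 0.0004
grip_force: 0.0
```

>>> {"fn": "send_rows", "kwargs": {"plan": [[[0.5,-1,0],[0,0,0]],[[0.5,-1,0],[0,0,0]],[[0.5,-1,0],[0,0,0]],[[0.5,-1,0.5],[0,0,0]],[[0.5,-1,0.5],[0,0,0]],[[0.5,-1,0.5],[0,0,0]],[[0.5,-1,0.5],[0,0,0]],[[0.5,-1,0.5],[0,0,0]],[[0.5,-0.8,0.5],[0,0,0]],[[0,0,0],[0,0,0]]]}}

```text
time: 3.85
tool_pos: [0.6159, 0.2324, 0.1225]
tool_rot: [3.141, 0.003, 0.001]
contact_force: [0.3, 0.5, -0.2]
opening: 0.0008
grip_force: 0.0
```

>>> {"fn": "send_rows", "kwargs": {"plan": [[[0.16,-0.6,0.5],[0,0,0]],[[0,0,0.5],[0,0,0]],[[0,0,0.5],[0,0,0]],[[0,0,0.4],[0,0,0]],[[0,0,0.2],[0,0,0]],[[0,0,0],[0,0,0]],[[0,0,0],[0,0,0]],[[0,0,0],[0,0,0]],[[0,0,0],[0,0,0]],[[0,0,0],[0,0,0]]]}}

```text
time: 5.1
tool_pos: [0.6207, 0.2465, 0.0722]
tool_rot: [3.142, -0.0, -0.0]
contact_force: [1.1, 0.6, 0.6]
opening: 0.0002
grip_force: 0.0
```

>>> {"fn": "send_rows", "kwargs": {"plan": [[[0,0,0.2],[0,0,0]],[[0,0,0.2],[0,0,0]],[[0,0,0.1],[0,0,0]],[[0,0,0.1],[0,0,0]],[[0,0,0.1],[0,0,0]],[[0,0,0],[0,0,0]],[[0,0,0],[0,0,0]],[[0,0,0],[0,0,0]],[[0,0,0],[0,0,0]],[[0,0,0],[0,0,0]]]}}

```text
time: 6.35
tool_pos: [0.6207, 0.2465, 0.0546]
tool_rot: [3.142, -0.0, -0.0]
contact_force: [0.1, -0.8, -0.2]
opening: 0.0005
grip_force: 0.0
```

```bash
cat > f.py <<'E'
from h import *
F=[];Z=[]
for i in range(6):
    o=robot.observe();F.append(o["contact_force"]);Z.append(o["tool_pos"]);read_camera("wrist")
print(np.mean(F,0).round(2),np.std(F,0).round(2),np.mean(Z,0).round(4),o["time"])
E
python3 f.py
```

```text
[ 0.04 -0.05 -0.17] [0.35 0.51 0.34] [0.6206 0.2465 0.0546] 6.6
```

```bash
python3 - <<'E'
from h import *
p,d=read_camera("side");np.savez("side2.npz",p=p,d=d)
cv2.imwrite("pics/s2.png",cv2.resize(p[180:400,180:440],None,fx=2.7,fy=2.7,interpolation=2))
E
```

```text
(no output)
```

View pics/s2.png

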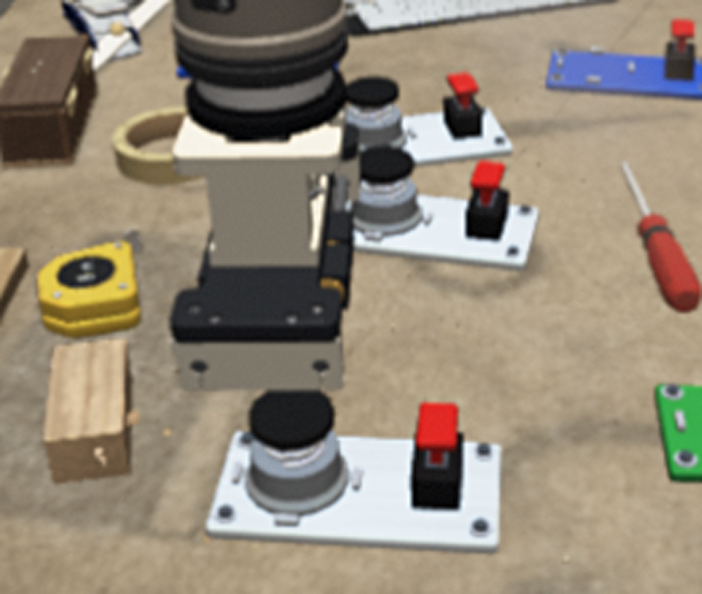

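The crop shows the gripper body's bottom edge at (260,385), just behind the unpressed pad at (290,420). The tip isn't on the pad, so I'll check the camera frame against the tool with depth, from both cameras.

```bash
python3 - <<'E'
from h import *
o=robot.observe();print(o["tool_pos"],o["qpos"].round(3))
f=np.load("side2.npz");c=get_calibration("side")
def pt(uc,vc):
    u=180+uc/2.7;v=180+vc/2.7;return u,v
for nm,(a,b) in dict(bodyL=(185,365),bodyR=(330,365),bodyM=(255,365),upper=(255,220),pad=(290,425),tag=(437,425)).items():
    u,v=pt(a,b);dd=np.median(f["d"][int(v)-1:int(v)+2,int(u)-1:int(u)+2]);print(nm,world(c,[(u,v)],[dd]).round(3))
p,d=read_camera("scene");np.savez("scene2.npz",p=p,d=d)
cv2.imwrite("pics/c2.png",cv2.resize(p[140:390,90:420],None,fx=2.4,fy=2.4,interpolation=2))
for n in("scene","side"):
    c=get_calibration(n);R=cv2.Rodrigues(np.array(c["rvec"],float))[0];print(n,(-R.T@np.array(c["tvec"]).ravel()).round(3))
    print(cv2.projectPoints(np.array([o["tool_pos"],o["tool_pos"]+[0,0,.066]]),np.array(c["rvec"]),np.array(c["tvec"]),np.array(c["intrinsics"]),np.array(c["dist_coeffs"]))[0].round(1).tolist())
E
```

```text
[0.62063193 0.24651029 0.05458433] [ 0.263  0.73   1.27  -0.     1.141  1.835]
bodyL [[0.653 0.333 0.162]]
bodyR [[0.589 0.333 0.162]]
bodyM [[0.622 0.333 0.162]]
upper [[0.622 0.296 0.215]]
pad [[0.62  0.258 0.062]]
tag [[0.541 0.254 0.059]]
scene [0.035 0.513 0.847]
[[[185.7, 306.1]], [[179.6, 283.2]]]
side [0.545 0.75  0.492]
[[[288.3, 336.3]], [[285.2, 300.3]]]
```

View pics/c2.png

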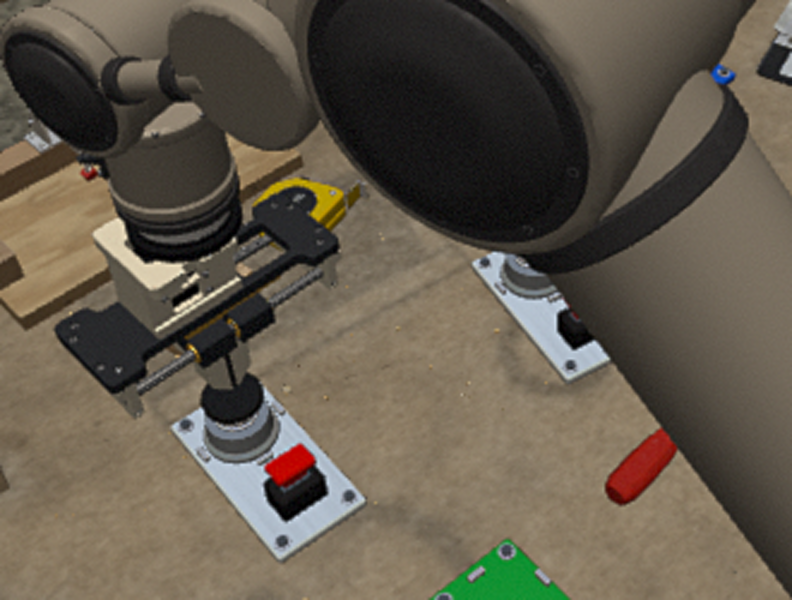

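The scene crop shows the fingertips at (232,375) right at pad 1's top, so the tool is in place, but the measured force is near zero. I'll read the depth profile along the finger.

```bash
python3 - <<'E'
from h import *
for n,us,vs in(("side2",(282,288,294),range(318,352,3)),("scene2",(180,185,190),range(283,320,3))):
    f=np.load(n+".npz");c=get_calibration(n[:-1])
    for u in us:
        print(n,u);[print(v,world(c,[(u,v)],[f["d"][v,u]])[0].round(3),f["p"][v,u]) for v in vs]
E
python3 f.py
```

```text
side2 282
318 [0.614 0.332 0.157] [104 118 125]
321 [0.614 0.333 0.153] [107 120 127]
324 [0.614 0.331 0.147] [73 81 86]
327 [0.63  0.237 0.064] [30 28 26]
330 [0.63  0.243 0.064] [30 29 27]
333 [0.629 0.249 0.063] [30 29 28]
336 [0.628 0.256 0.064] [33 31 31]
339 [0.628 0.262 0.063] [31 27 27]
342 [0.628 0.266 0.061] [28 29 28]
345 [0.628 0.267 0.056] [21 20 20]
348 [0.63  0.258 0.042] [208 197 192]
351 [0.63  0.258 0.036] [172 158 146]
side2 288
318 [0.606 0.332 0.157] [106 119 127]
321 [0.607 0.332 0.153] [106 117 125]
324 [0.622 0.228 0.063] [75 82 86]
327 [0.622 0.235 0.062] [30 28 27]
330 [0.621 0.243 0.064] [30 28 28]
333 [0.62  0.25  0.064] [28 27 25]
336 [0.62  0.256 0.063] [31 29 29]
339 [0.619 0.261 0.062] [31 30 28]
342 [0.619 0.267 0.062] [28 26 27]
345 [0.619 0.269 0.057] [14 14 15]
348 [0.62  0.261 0.045] [200 189 182]
351 [0.621 0.26  0.038] [208 200 193]
side2 294
318 [0.599 0.332 0.157] [107 120 126]
321 [0.599 0.332 0.153] [106 119 127]
324 [0.613 0.229 0.064] [70 78 82]
327 [0.613 0.235 0.062] [31 29 28]
330 [0.612 0.241 0.062] [31 30 28]
333 [0.612 0.249 0.063] [
[... 1002 characters left out ...]
252 0.063] [23 24 22]
310 [0.608 0.255 0.063] [27 25 27]
313 [0.602 0.26  0.064] [33 33 27]
316 [0.602 0.261 0.056] [21 24 24]
319 [0.608 0.26  0.04 ] [109 107 112]
scene2 190
283 [0.608 0.233 0.121] [73 85 90]
286 [0.608 0.235 0.113] [71 80 86]
289 [0.608 0.236 0.106] [69 80 86]
292 [0.608 0.238 0.099] [70 80 87]
295 [0.61  0.238 0.09 ] [70 84 88]
298 [0.609 0.24  0.084] [64 73 77]
301 [0.62  0.236 0.061] [28 26 30]
304 [0.613 0.241 0.063] [29 24 25]
307 [0.607 0.245 0.063] [30 29 26]
310 [0.601 0.249 0.064] [31 28 30]
313 [0.6   0.251 0.058] [23 22 24]
316 [0.604 0.251 0.044] [107 115 127]
319 [0.603 0.253 0.037] [113 103  98]
[-0.32 -0.12  0.06] [0.69 0.56 0.3 ] [0.6206 0.2465 0.0546] 7.0
```

Depth shows the fingertips really end at about z 0.08, while the state reports 0.0546. The reported TCP is therefore about 25–29 mm too low, and contact should come at a reported z of roughly 0.033–0.038. I'll descend guarded, using force and the camera.

>>> {"fn": "send_rows", "kwargs": {"plan": [[[0,0,0.2],[0,0,0]],[[0,0,0.2],[0,0,0]],[[0,0,0.1],[0,0,0]],[[0,0,0.1],[0,0,0]],[[0,0,0],[0,0,0]],[[0,0,0],[0,0,0]],[[0,0,0],[0,0,0]],[[0,0,0],[0,0,0]],[[0,0,0],[0,0,0]],[[0,0,0],[0,0,0]]]}}

```text
time: 8.3
tool_pos: [0.6207, 0.2465, 0.0396]
tool_rot: [3.142, -0.0, -0.0]
contact_force: [-0.2, 0.3, 0.3]
opening: 0.0001
grip_force: 0.0
```

```bash
python3 f.py; python3 - <<'E'
from h import *
p,d=read_camera("scene");np.savez("scene3.npz",p=p,d=d);c=get_calibration("scene")
for u in(182,186,190):
    for v in range(292,314,2): print(u,v,world(c,[(u,v)],[d[v,u]])[0].round(3),p[v,u])
E
```

```text
[0.2  0.07 0.23] [0.44 0.48 0.52] [0.6206 0.2465 0.0396] 8.55
182 292 [0.582 0.264 0.145] [20 14 16]
182 294 [0.583 0.264 0.14 ] [12 14 14]
182 296 [0.608 0.254 0.102] [71 82 87]
182 298 [0.609 0.255 0.096] [68 80 85]
182 300 [0.61  0.255 0.09 ] [65 79 84]
182 302 [0.606 0.258 0.09 ] [70 79 84]
182 304 [0.609 0.257 0.081] [70 82 88]
182 306 [0.608 0.259 0.078] [72 86 91]
182 308 [0.614 0.257 0.065] [29 22 24]
182 310 [0.612 0.259 0.062] [29 28 26]
182 312 [0.608 0.262 0.063] [30 27 25]
186 292 [0.583 0.256 0.138] [15 14 12]
186 294 [0.61  0.245 0.099] [ 5 11  9]
186 296 [0.611 0.245 0.092] [11 12  7]
186 298 [0.61  0.247 0.088] [20 23 26]
186 300 [0.607 0.249 0.087] [47 54 57]
186 302 [0.61  0.249 0.079] [72 83 89]
186 304 [0.608 0.251 0.076] [70 80 88]
186 306 [0.61  0.251 0.069] [69 81 89]
186 308 [0.613 0.25  0.06 ] [28 25 27]
186 310 [0.61  0.253 0.059] [25 25 24]
186 312 [0.603 0.257 0.063] [32 27 26]
190 292 [0.608 0.238 0.099] [68 80 87]
190 294 [0.606 0.239 0.096] [67 77 84]
190 296 [0.607 0.24  0.09 ] [70 81 87]
190 298 [0.609 0.24  0.083] [72 83 90]
190 300 [0.608 0.241 0.079] [73 83 90]
190 302 [0.609 0.242 0.074] [71 82 88]
190 304 [0.608 0.243 0.069] [73 86 92]
190 306 [0.611 0.243 0.06 ] [31 28 25]
190 308 [0.607 0.246 0.061] [28 28 22]
190 310 [0.602 0.249 0.062] [29 28 27]
190 312 [0.598 0.252 0.063] [31 28 25]
```

>>> {"fn": "send_rows", "kwargs": {"plan": [[[0,0,0.1],[0,0,0]],[[0,0,0.1],[0,0,0]],[[0,0,0.1],[0,0,0]],[[0,0,0.1],[0,0,0]],[[0,0,0],[0,0,0]],[[0,0,0],[0,0,0]],[[0,0,0],[0,0,0]],[[0,0,0],[0,0,0]],[[0,0,0],[0,0,0]],[[0,0,0],[0,0,0]]]}}

```text
time: 9.9
tool_pos: [0.6206, 0.2465, 0.0296]
tool_rot: [3.142, -0.0, -0.0]
contact_force: [-0.5, -0.4, 2.2]
opening: 0.0004
grip_force: 1.0
```

```bash
python3 f.py
```

```text
[-0.4  -0.34  2.29] [0.68 0.58 0.52] [0.6207 0.2465 0.0296] 10.15
```

>>> {"fn": "send_rows", "kwargs": {"plan": [[[0,0,0.08],[0,0,0]],[[0,0,0.08],[0,0,0]],[[0,0,0],[0,0,0]],[[0,0,0],[0,0,0]],[[0,0,0],[0,0,0]],[[0,0,0],[0,0,0]],[[0,0,0],[0,0,0]],[[0,0,0],[0,0,0]],[[0,0,0],[0,0,0]],[[0,0,0],[0,0,0]]]}}

```text
time: 11.45
tool_pos: [0.6207, 0.2465, 0.0256]
tool_rot: [3.142, -0.0, -0.0]
contact_force: [-1.6, 0.2, 2.9]
opening: 0.0004
grip_force: 1.5
```

```bash
python3 f.py
```

```text
[-0.64 -0.33  2.99] [0.53 0.55 0.47] [0.6207 0.2465 0.0256] 11.7
```

Stand 1 reads 2.3 N and then 3.0 N for 4 mm more. That matches the soft spring, with contact at a reported z of about 0.035. I'll still press the others, pad 2 next.

>>> {"fn": "send_rows", "kwargs": {"plan": [[[0,0,-0.8],[0,0,0]],[[0,0,-0.8],[0,0,0]],[[-0.15,1,0],[0,0,0]],[[-0.15,1,0],[0,0,0]],[[-0.15,1,0],[0,0,0]],[[-0.15,1,0],[0,0,0]],[[-0.15,1,0],[0,0,0]],[[-0.15,1,0],[0,0,0]],[[-0.15,1,0],[0,0,0]],[[-0.15,1,0],[0,0,0]]]}}

```text
time: 13.0
tool_pos: [0.5902, 0.0457, 0.0651]
tool_rot: [3.142, 0.001, -0.0]
contact_force: [-0.4, 0.6, 0.2]
opening: 0.0004
grip_force: 0.0
```

>>> {"fn": "send_rows", "kwargs": {"plan": [[[-0.15,1,0],[0,0,0]],[[-0.15,1,0],[0,0,0]],[[-0.15,1,0],[0,0,0]],[[-0.06,0.46,0],[0,0,0]],[[0,0,0.4],[0,0,0]],[[0,0,0.4],[0,0,0]],[[0,0,0],[0,0,0]],[[0,0,0],[0,0,0]],[[0,0,0],[0,0,0]],[[0,0,0],[0,0,0]]]}}

```text
time: 14.25
tool_pos: [0.578, -0.0399, 0.0459]
tool_rot: [3.141, -0.001, -0.0]
contact_force: [-0.6, 0.7, -0.5]
opening: 0.0006
grip_force: 0.0
```

>>> {"fn": "send_rows", "kwargs": {"plan": [[[0,0,0.2],[0,0,0]],[[0,0,0.2],[0,0,0]],[[0,0,0.1],[0,0,0]],[[0,0,0.08],[0,0,0]],[[0,0,0.08],[0,0,0]],[[0,0,0],[0,0,0]],[[0,0,0],[0,0,0]],[[0,0,0],[0,0,0]],[[0,0,0],[0,0,0]],[[0,0,0],[0,0,0]]]}}

```text
time: 15.5
tool_pos: [0.5778, -0.04, 0.0301]
tool_rot: [3.141, -0.0, -0.0]
contact_force: [-3.5, 0.6, 9.1]
opening: 0.0003
grip_force: 4.8
```

```bash
python3 f.py
```

```text
[-2.89  0.46  9.57] [0.56 0.3  0.59] [ 0.5778 -0.04    0.0301] 15.75
```

Stand 2 is stiff, at 9.6 N for 5 mm. Pad 3 next.

>>> {"fn": "send_rows", "kwargs": {"plan": [[[0,0,-0.6],[0,0,0]],[[0,0,-0.8],[0,0,0]],[[0.09,1,0],[0,0,0]],[[0.09,1,0],[0,0,0]],[[0.09,1,0],[0,0,0]],[[0.09,1,0],[0,0,0]],[[0.09,1,0],[0,0,0]],[[0,0.08,0.4],[0,0,0]],[[0,0,0.4],[0,0,0]],[[0,0,0],[0,0,0]]]}}

```text
time: 17.05
tool_pos: [0.588, -0.1657, 0.0426]
tool_rot: [-3.14, 0.003, 0.001]
contact_force: [-0.2, -0.6, -0.1]
opening: 0.0006
grip_force: 0.0
```

>>> {"fn": "send_rows", "kwargs": {"plan": [[[0,0,0],[0,0,0]],[[0,0,0.2],[0,0,0]],[[0,0,0.16],[0,0,0]],[[0,0,0.1],[0,0,0]],[[0,0,0.1],[0,0,0]],[[0,0,0.04],[0,0,0]],[[0,0,0],[0,0,0]],[[0,0,0],[0,0,0]],[[0,0,0],[0,0,0]],[[0,0,0],[0,0,0]]]}}

```text
time: 18.3
tool_pos: [0.5891, -0.1668, 0.0296]
tool_rot: [-3.142, -0.0, -0.0]
contact_force: [-2.2, 2.3, 5.5]
opening: 0.0006
grip_force: 2.9
```

```bash
python3 f.py
```

```text
[-1.58  2.35  5.88] [0.43 0.73 0.41] [ 0.5891 -0.1668  0.0296] 18.55
```

Stand 3 reads 5.9 N at 5 mm, the medium spring. Stand 1 is the softest, so I'm going to tag 1 at (0.540, 0.252).

>>> {"fn": "send_rows", "kwargs": {"plan": [[[0,0,-0.8],[0,0,0]],[[0,0,-0.8],[0,0,0]],[[-0.12,-1,0],[0,0,0]],[[-0.12,-1,0],[0,0,0]],[[-0.12,-1,0],[0,0,0]],[[-0.12,-1,0],[0,0,0]],[[-0.12,-1,0],[0,0,0]],[[-0.12,-1,0],[0,0,0]],[[-0.12,-1,0],[0,0,0]],[[-0.12,-1,0],[0,0,0]]]}}

```text
time: 19.85
tool_pos: [0.5635, 0.0352, 0.0678]
tool_rot: [-3.141, 0.002, 0.0]
contact_force: [-0.2, 0.4, -0.3]
opening: 0.0007
grip_force: 0.0
```

>>> {"fn": "send_rows", "kwargs": {"plan": [[[-0.12,-1,0],[0,0,0]],[[-0.12,-1,0],[0,0,0]],[[-0.12,-1,0],[0,0,0]],[[-0.12,-1,0],[0,0,0]],[[-0.12,-1,0],[0,0,0]],[[-0.12,-1,0],[0,0,0]],[[-0.12,-1,0],[0,0,0]],[[-0.12,-1,0],[0,0,0]],[[0,-0.75,0],[0,0,0]],[[0,0,0],[0,0,0]]]}}

```text
time: 21.1
tool_pos: [0.5403, 0.2532, 0.0684]
tool_rot: [3.141, 0.001, 0.002]
contact_force: [0.3, -0.7, 0.9]
opening: 0.0003
grip_force: 0.0
```

>>> {"fn": "send_rows", "kwargs": {"plan": [[[0,0,0.8],[0,0,0]],[[0,0,0.6],[0,0,0]],[[0,0,0.2],[0,0,0]],[[0,0,0.1],[0,0,0]],[[0,0,0.1],[0,0,0]],[[0,0,0.1],[0,0,0]],[[0,0,0.06],[0,0,0]],[[0,0,0],[0,0,0]],[[0,0,0],[0,0,0]],[[0,0,0],[0,0,0]]]}}

```text
time: 22.35
tool_pos: [0.5413, 0.252, 0.02]
tool_rot: [-3.141, -0.0, -0.0]
contact_force: [1.0, -0.4, 0.8]
opening: 0.0006
grip_force: 0.2
```

```bash
python3 f.py
```

```text
[-0.07  0.13  0.4 ] [0.54 0.44 0.35] [0.5412 0.252  0.0201] 22.6
```

>>> {"fn": "send_rows", "kwargs": {"plan": [[[0,0,0.06],[0,0,0]],[[0,0,0.04],[0,0,0]],[[0,0,0],[0,0,0]],[[0,0,0],[0,0,0]],[[0,0,0],[0,0,0]],[[0,0,0],[0,0,0]],[[0,0,0],[0,0,0]],[[0,0,0],[0,0,0]],[[0,0,0],[0,0,0]],[[0,0,0],[0,0,0]]]}}

```text
time: 23.9
tool_pos: [0.5411, 0.2519, 0.0181]
tool_rot: [-3.141, -0.0, -0.0]
contact_force: [-1.5, -0.1, 6.4]
opening: 0.0003
grip_force: 3.0
```

>>> {"fn": "send_rows", "kwargs": {"plan": [[[0,0,0.03],[0,0,0]],[[0,0,0.03],[0,0,0]],[[0,0,0],[0,0,0]],[[0,0,0],[0,0,0]],[[0,0,0],[0,0,0]],[[0,0,0],[0,0,0]],[[0,0,0],[0,0,0]],[[0,0,0],[0,0,0]],[[0,0,0],[0,0,0]],[[0,0,0],[0,0,0]]]}}

```text
time: 25.15
tool_pos: [0.5412, 0.2519, 0.018]
tool_rot: [-3.141, -0.001, -0.0]
contact_force: [-5.0, -0.9, 15.9]
opening: 0.0004
grip_force: 7.9
```

Tag 1 is hard against its stop: 15.9 N with no further travel. I'll retreat upward.

>>> {"fn": "send_rows", "kwargs": {"plan": [[[0,0,-0.2],[0,0,0]],[[0,0,-0.8],[0,0,0]],[[0,0,-1],[0,0,0]],[[0,0,-1],[0,0,0]],[[0,0,-1],[0,0,0]],[[0,0,-1],[0,0,0]],[[0,0,-1],[0,0,0]],[[0,0,-0.5],[0,0,0]],[[0,0,0],[0,0,0]],[[0,0,0],[0,0,0]]]}}

```text
time: 26.4
tool_pos: [0.5405, 0.2516, 0.1773]
tool_rot: [3.141, 0.002, -0.0]
contact_force: [0.2, -0.4, -0.8]
opening: 0.0002
grip_force: 0.0
```

```bash
python3 - <<'E'
from h import *
p,d=read_camera("side");c=get_calibration("side");hsv=cv2.cvtColor(p,cv2.COLOR_BGR2HSV)
red=((hsv[...,0]<8)|(hsv[...,0]>172))&(hsv[...,1]>150)&(hsv[...,2]>90)&(d>0)
v,u=np.mgrid[:480,:640];W=world(c,np.c_[u.ravel(),v.ravel()],d.ravel()).reshape(480,640,3)
for t in((.541,.252),(.5,-.022),(.513,-.185)):
    q=red&(np.hypot(W[...,0]-t[0],W[...,1]-t[1])<.03)&(W[...,2]>.03);print(t,q.sum(),np.percentile(W[q][:,2],[25,50,75]).round(4) if q.sum() else "")
for t in((.62,.247),(.578,-.04),(.589,-.167)):
    q=(p.max(2)<60)&(d>0)&(np.hypot(W[...,0]-t[0],W[...,1]-t[1])<.03)&(abs(W[...,2]-.062)<.006);print(t,q.sum(),W[q].mean(0).round(3) if q.sum() else "")
print(robot.observe()["tool_pos"],robot.observe()["contact_force"])
cv2.imwrite("pics/end.png",p)
E
```

```text
(0.541, 0.252) 246 [0.0445 0.0453 0.0459]
(0.5, -0.022) 110 [0.0589 0.0608 0.0613]
(0.513, -0.185) 0 
(0.62, 0.247) 571 [0.621 0.25  0.062]
(0.578, -0.04) 194 [ 0.579 -0.031  0.062]
(0.589, -0.167) 0 
[0.54053321 0.25158686 0.17725039] [-0.08540699  0.3683228  -0.11082115]
```

View pics/end.png

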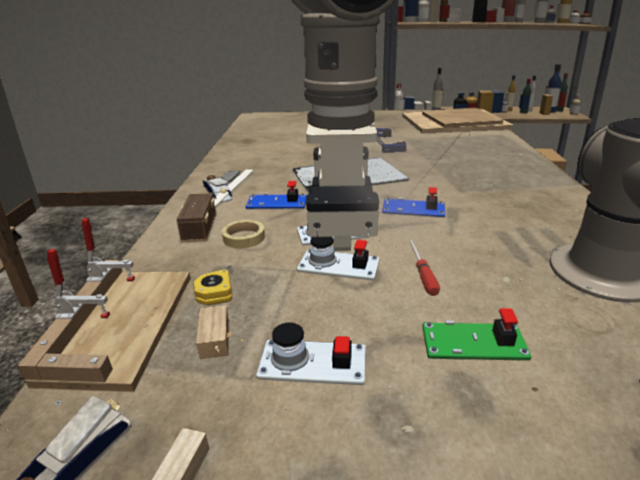

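Tag 1 at (342,350) is down, with its top at 45 mm. Tag 2 at (361,247) is still up, the mounts in view haven't moved, and the arm is clear. Tag 3 is hidden behind the gripper, but nothing came near it.

```bash
python3 -c "
from cell import robot
print(robot.hand_in())"
```

```text
the job is handed in; nothing more can be done
None
```

I pressed the three pads left to right and found stand 1 (the left one) softest, then pushed its tag fully down (top at 45 mm) and handed in at about 26 s with the arm clear; tag 2 was still up, while tag 3 was hidden from the last picture but never touched.

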